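Sort brass lock parts into their bench trays

TASK

Put the four brass lock parts away, each into the low white-lipped tray made for its shape: the round rim cylinder in the round tray, the profile cylinder in the broad oblong tray, the short tube in the short narrow tray and the long follower in the long narrow tray. Each part must lie flat on the floor of its tray, inside the lip, lying lengthwise in the oblong ones (either way round) and the rim cylinder standing face up; leave the padlock and the small bottle where they stand.

Things in the scene. Friction and masses are not known exactly. Their poses are not given: they have to be found in the camera images.
- rim_cyl_mid (a point): round brass rim lock cylinder, standing face up, 39 mm across its top flange (its lower body is narrower), 32 mm high; loose; point at its centre, half-way up; z up
- euro_cyl_mid (a point): brass profile lock cylinder lying on its side, 60 mm long along its own x, 34 mm wide along y, 17 mm high; loose; point at its centre, half-way up; to be pinched across its 34 mm width
- tube_mid (a point): short stout brass tube with collars at its ends, lying, 55 mm long along its own y, 15 mm wide along x and 15 mm high; loose; point at its centre, half-way up; to be pinched across its 15 mm width
- follower_mid (a point): long thin brass plug follower rod, lying, 90 mm long along its own y, 13 mm wide along x and 13 mm high; loose; point at its centre, half-way up; to be pinched across its 13 mm width
- rim_nest: round tray for the rim lock cylinder, inside 54 mm across, outside 61 mm; fixed tray, black floor and white plastic lip; origin: centre of its underside on the bench; z up. Base plate 3 mm thick, lip 6 mm high above that plate (top of lip 9 mm above the bench), lip 3.5 mm thick, 7.5 mm play on every side of its part. The lip has no notches
- euro_nest: broad oblong tray for the profile lock cylinder, inside 75 x 49 mm, outside 82 x 56 mm; fixed tray, black floor and white plastic lip; origin: centre of its underside on the bench; z up. Base plate 3 mm thick, lip 6 mm high above that plate (top of lip 9 mm above the bench), lip 3.5 mm thick, 7.5 mm play on every side of its part. Lip all round except a 42 mm wide finger notch in the middle of each long side. Its long side runs along its own x, its width along y
- tube_nest: short narrow tray for the short tube, inside 70 x 30 mm, outside 77 x 37 mm; fixed tray, black floor and white plastic lip; origin: centre of its underside on the bench; z up. Base plate 3 mm thick, lip 6 mm high above that plate (top of lip 9 mm above the bench), lip 3.5 mm thick, 7.5 mm play on every side of its part. Lip all round except a 42 mm wide finger notch in the middle of each long side. Its long side runs along its own x, its width along y
- follower_nest: long narrow tray for the long follower, inside 105 x 28 mm, outside 112 x 35 mm; fixed tray, black floor and white plastic lip; origin: centre of its underside on the bench; z up. Base plate 3 mm thick, lip 6 mm high above that plate (top of lip 9 mm above the bench), lip 3.5 mm thick, 7.5 mm play on every side of its part. Lip all round except a 42 mm wide finger notch in the middle of each long side. Its long side runs along its own x, its width along y
- padlock_mid (a point): bystander: brass padlock with steel shackle standing upright, 45 x 16 mm and 67 mm high, right of the work; loose; point at its centre, half-way up
- bottle_mid (a point): bystander: small white bottle with blue cap, 30 mm across and 71 mm high, standing right of the work; loose; (fixed obstacles: behind the work a black bag 0.3 m high, its front bulging to about x = 0.53 at y = 0.15; from y = -0.17 to the right a black case with cartons and the pin case, up to 0.23 m high within x = 0.7; at y = 0.467 on the left a high wall) point at its centre, half-way up
Not all that is in view belongs to the job. Leave any turquoise look-alike of the rim_nest alone.

How it is judged:
By the outcome, as a careful person would: the job done as asked, in the order asked, and still so for the second after the job is handed in, with the robot touching nothing.
It also fails if it takes over 115 s, if anything falls off the work surface, if the arm or the gripper's body presses on something with over 40 N, if the wrist force passes 120 N, or if a joint passes its speed limit or range.

ROBOT

A 6-joint arm with a two-finger parallel gripper is mounted at the origin on a cart in front of the work surface, level with it; the furniture and walls round the work are solid. World frame = base frame: x ahead of the robot, y to its left, z up, the work surface at z = 0. Lengths are in mm, angles in rad, forces in N, time in s.
With the tool pointing down it reaches from about 350 to 775 mm from the base axis. Payload 7.3 kg.
Tool frame: the origin (TCP) lies on the front face of the gripper's body, between the roots of the fingers; the fingertips stand 66 mm ahead of it and the grasp point (between the pads) lies 47 mm ahead of it (bot.tip_extent is the distance from the TCP to the fingertips, in mm); z points along the fingers, y is the line along which they close (so a half turn about z gives the same grasp; the last joint's range is limited). The gripper opens to 92 mm and grips with 3 to 60 N. Pads are 19 mm wide; open, the fingers measure 130 mm over their backs; the gripper's body (75 mm by 190 mm) begins 47 mm behind the grasp point.
Start: joints at [-1.356, 0.342, 1.524, -0, 1.275, -0.146], TCP at [185.359, -491.203, 292.241] pointing down, gripper open.
Joint ranges: [-2.53, 2.53], [-0.77, 2.02], [0.04, 2.7], [-1, 4.14], [0.28, 2.66], [-3.11, 3.11]. Speed limits (rad/s): [2.57, 2.57, 3.14, 3.14, 3.14, 3.14].

INTERFACE

Orientations are given as [roll, pitch, yaw] about the fixed x, y, z axes, in that order (R = Rz(yaw) Ry(pitch) Rx(roll)).
In Python, from plant import readout, viewer, order, bot gives the robot as it stands.
- The arm moves only by the shell command python3 -m creep 'ROWS'. ROWS is text: rows parted by semicolons, each of 7 numbers parted by spaces: the shift along the world's x, y, z in m, then the turn, a rotation vector about the world's x, y, z in rad, then the opening in per cent of the stroke, from 0 (shut) to 100 (fully open). A call has 1 to 8 rows; each row shifts and turns the commanded pose from where the row before left it; what a row does not reach is not made up. A row lasts 1/12 s, in which the tool goes at most 41.7 mm and 7.16 degrees, less where a joint would pass 70% of its speed; a pose out of reach is approached as far as the arm can. A call is refused whole if a number of a shift passes 0.0417 or a number of a turn 0.125, either way. A call with a gripper value outside its range is refused whole. The fingers move at their own pace and stop on an object; the grip force is fixed at half the most. Time passes only in rows, so rows that do not move let the fingers close. It gives the time, the measured TCP pose, the force, the opening and the grip force at its end, in the units of the state.
- readout.get_obs(): the state, without advancing time (a new reading comes with each control period).
- viewer.capture(name): name is "scene" or "top" or "wrist"; returns the picture (384x512x3 uint8, red, green, blue); there is no depth.
- viewer.camera_info(name): a dict with "fx", "fy", "cx", "cy" (pixels), "origin" and "rotation" of the camera in the world. Camera axes: x right, y up, looking along -z (the intrinsics and any distortion apply to the point x, -y, -z); pixel columns grow to the right and rows downward; lengths in mm; the calibration is good to about 2 mm. A picture is of the moment at which its call begins: read the wrist's pose just before it. camera_info takes no time and is no camera call; for the wrist camera it gives the pose at the moment of the call.
- order.close_job(): hands the job in; it is judged then, once.
The state is a dict: "time": time; "joint_positions": joint angles; "dq": joint speeds; "tau": joint torques, N m; "tool_pos": TCP position; "tcp_rot": TCP orientation; "contact_force": force on the tool from outside, world axes, zero at the start; "moment": the same for the moment, N m; "grip_width": finger opening in mm; "finger_force": force on a finger pad.
Only numpy, scipy, OpenCV 4.12 (cv2) and the standard library are available. Lean on these libraries where they do the work, as an engineer would, in place of code of your own. Each camera call takes 0.05 s, during which the arm holds its last target. There are 200 camera calls.

## Working session

There is one attempt and no reset: what is moved stays moved. The work goes in short steps, Python scripts to look and compute and a shell command to move; the robot and the scene stay as the last step left them, time stands still between calls to the robot, and variables do not carry over. Pictures are saved under pics/ and viewed, at most 14 in all, crops included, and the job is handed in when it is done.

```bash
ls; mkdir -p pics
python3 - <<'E'
from plant import readout, viewer, bot
import cv2, numpy as np
o=readout.get_obs(); print(o)
for n in ("scene","top"):
    im=viewer.capture(n); cv2.imwrite(f"pics/{n}0.png",cv2.resize(im[:,:,::-1],(800,600),interpolation=cv2.INTER_CUBIC)); cv2.imwrite(f"{n}_raw.png",im[:,:,::-1]); print(viewer.camera_info(n))
print(viewer.camera_info("wrist"))
E
```

```text
pics
{'time': 0.0, 'joint_positions': array([-1.35598900e+00,  3.42707394e-01,  1.52501517e+00, -2.68608284e-05,
        1.27540661e+00, -1.46005522e-01]), 'dq': array([ 0.00050171, -0.0006428 , -0.00123195,  0.00090723, -0.00058655,
        0.0010304 ]), 'tau': array([-1.19173277e-03, -4.31240630e+01, -2.44215703e+01,  7.17602740e-02,
        5.60344441e-02, -1.05153895e-04]), 'tool_pos': array([ 185.28835135, -490.88407048,  291.55349354]), 'tcp_rot': array([-3.14006875e+00, -1.98131285e-04,  3.60820537e-01]), 'contact_force': array([-0.88572911,  0.49376004,  0.01677931]), 'moment': array([-0.01192155, -0.02241691, -0.04513559]), 'finger_force': 0.0, 'grip_width': 91.84362745674271}
{'fx': 351.3510256953829, 'fy': 351.3510256953829, 'cx': 255.9692135651264, 'cy': 195.0748751798408, 'origin': array([-126.55055922, -402.16708696,  532.78701329]), 'rotation': array([ 1.04302538, -0.01951696, -0.95586409])}
{'fx': 363.9924946521402, 'fy': 363.9924946521402, 'cx': 253.67813322664267, 'cy': 199.30049868437905, 'origin': array([411.96839579,  81.83660865, 996.75325717]), 'rotation': array([ 0.15754277, -0.01706975, -1.5869281 ])}
{'fx': 307.2461376833023, 'fy': 307.2461376833023, 'cx': 251.9463769640904, 'cy': 189.98932962602942, 'origin': array([ 249.66935381, -467.39893561,  384.48529549]), 'rotation': array([-0.26092461,  0.0017205 , -1.20977916])}
```

View pics/top0.png

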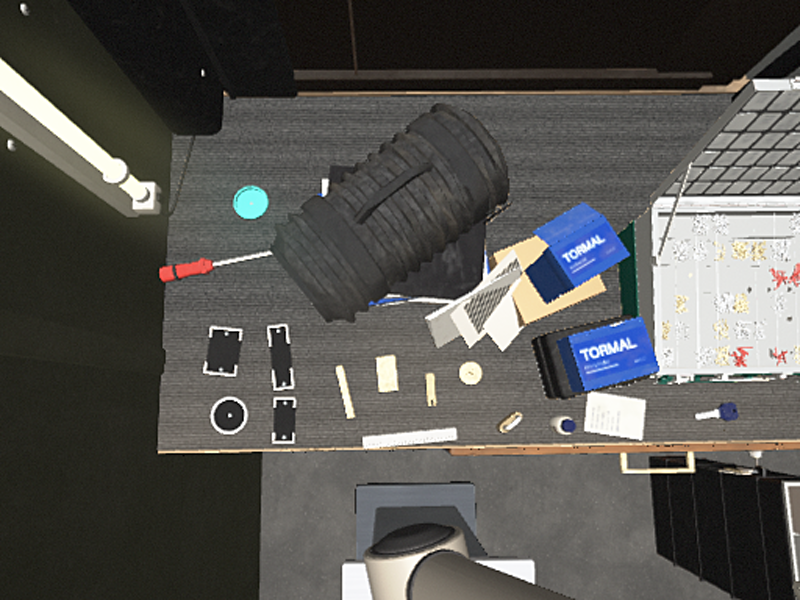

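View pics/scene0.png

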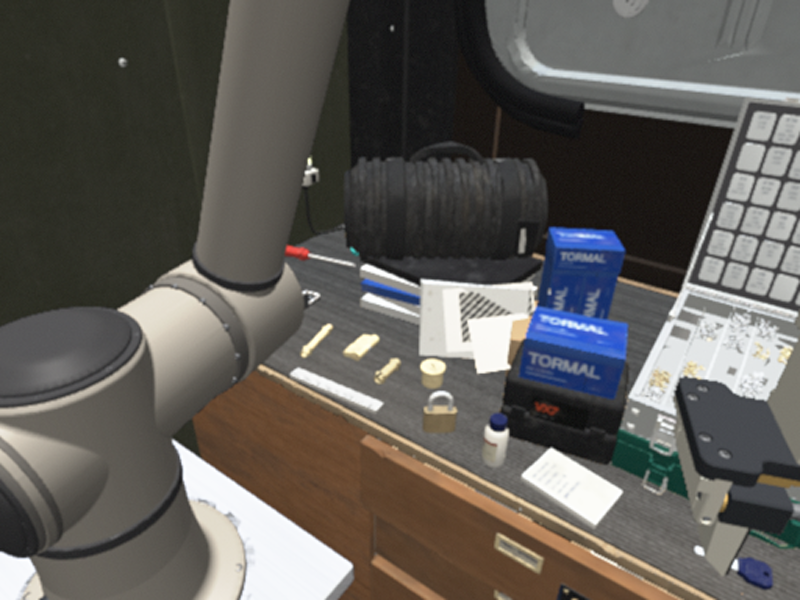

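The top view shows, at 800x600 pixel positions:
- Trays: euro tray (222,350), follower tray (281,357), white-lipped round tray (229,415) and tube tray (284,420).
- Parts: follower (345,391), profile cylinder (387,373), tube (431,389) and rim cylinder (470,373).
- Bystanders: padlock (511,422) and bottle (563,425).

There are two candidates for the rim tray. The disc at (251,202) is turquoise, so it's the look-alike. The ring at (229,415) has a white lip and a black floor, so that's the one meant. I'll measure it and confirm with a crop.

```bash
cat > h.py <<'E'
import cv2, numpy as np
from scipy.spatial.transform import Rotation as R
def proj(px,ci,z):
    px=np.asarray(px,float).reshape(-1,2)
    d=np.c_[(px[:,0]-ci["cx"])/ci["fx"],-(px[:,1]-ci["cy"])/ci["fy"],-np.ones(len(px))]
    d=R.from_euler("xyz",ci["rotation"]).apply(d); o=np.asarray(ci["origin"])
    return (o+d*((z-o[2])/d[:,2])[:,None])[:,:2]
def rect(px,ci,z):
    p=proj(px,ci,z).astype(np.float32)
    (c,s,a)=cv2.minAreaRect(p); b=cv2.boxPoints((c,s,a))
    e=b[1]-b[0]; f=b[2]-b[1]; l=e if np.hypot(*e)>np.hypot(*f) else f
    return np.round(c,1), np.round(sorted(s),1), round(float(np.degrees(np.arctan2(l[1],l[0])))%180,1)
E
python3 - <<'E'
from h import *; from plant import viewer
im=cv2.imread("top_raw.png"); ci=viewer.camera_info("top"); s=.64
h=cv2.cvtColor(im,cv2.COLOR_BGR2HSV).astype(int)
br=((h[...,2]>150)&(h[...,1]>35)&(h[...,0]>12)&(h[...,0]<35)).astype(np.uint8)
wh=((h[...,2]>110)&(h[...,1]<40)).astype(np.uint8)
def go(m,name,x,y,r,z):
    x,y=int(x*s),int(y*s); w=np.zeros_like(m); cv2.circle(w,(x,y),r,1,-1)
    q=np.argwhere(m*w)[:,::-1]; print(name,len(q),*rect(q,ci,z))
for n,x,y,r,z in [("foll",345,391,22,7),("euro",387,373,16,10),("tube",431,389,14,8),("rim",470,373,12,30),("padl",511,422,12,20)]: go(br,n,x,y,r,z)
for n,x,y,r in [("eN",222,350,19),("fN",281,357,24),("rN",229,415,14),("tN",284,420,18)]: go(wh,n,x,y,r,9)
print("bottle",proj([[563*s,425*s]],ci,70))
cv2.imwrite("pics/crop.png",cv2.resize(im[190:300,90:380],(800,303),interpolation=cv2.INTER_CUBIC))
E
```

```text
foll 59 [427.4 149.9] [66.8 84.8] 55.7
euro 70 [461.6  81. ] [35. 62.] 4.9
tube 119 [433.7   6. ] [16.2 56.6] 2.3
rim 57 [459.8 -60.9] [37.  37.4] 89.1
padl 61 [ 375.6 -127.6] [16.4 45.4] 132.6
eN 211 [502.7 366.7] [ 92. 100.] 89.1
fN 413 [492.4 266.9] [121.9 124.5] 32.4
rN 217 [395.1 351. ] [64.4 72.3] 35.1
tN 355 [387.9 259.8] [86.3 93. ] 89.0
bottle [[ 370.5001328  -201.21326442]]
```

View pics/crop.png

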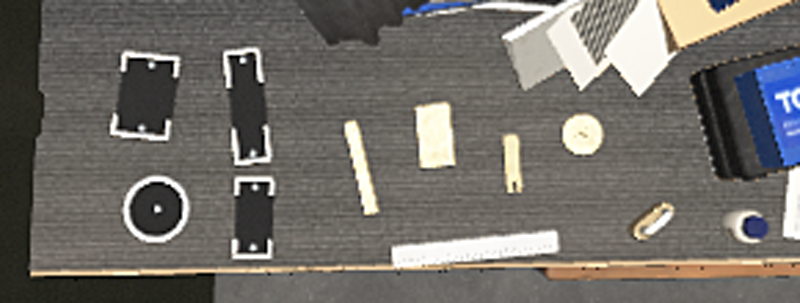

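The crop confirms that the round white-lipped ring with a black floor at (157,209) is the rim tray. The other three trays and the four parts are also clear. I'll redo the tray and follower masks with a stricter threshold.

Run:
```python
from h import *; from plant import viewer
im=cv2.imread("top_raw.png"); ci=viewer.camera_info("top"); s=.64
h=cv2.cvtColor(im,cv2.COLOR_BGR2HSV).astype(int)
v=(h[...,2]>150).astype(np.uint8)
def go(name,x,y,r,z):
    x,y=x*s,y*s; w=np.zeros_like(v); cv2.circle(w,(int(x),int(y)),r,1,-1)
    n,l,st,c=cv2.connectedComponentsWithStats(v*w)
    ok=[i for i in range(1,n) if st[i,4]>=8]
    q=np.argwhere(np.isin(l,ok))[:,::-1]; print(name,len(q),*rect(q,ci,z))
for a in [("foll",345,391,20,8),("euro",387,373,16,15),("tube",431,389,14,9),("eN",222,350,20,9),("fN",281,357,24,9),("rN",229,415,15,9),("tN",284,420,17,9)]: go(*a)
```

```text
foll 184 [431.4 153.8] [14.5 92. ] 13.5
euro 301 [461.3  81. ] [34.9 61.7] 4.9
tube 119 [433.7   6. ] [16.2 56.5] 2.3
eN 135 [504.6 364.8] [58.  83.9] 172.8
fN 157 [493.3 265.1] [ 37.3 113.7] 7.1
rN 161 [394.5 351.4] [60.2 63.7] 89.1
tN 97 [385.2 257.4] [37.7 76.1] 178.5
```

Positions are fine for setting out. I'll turn the tool to yaw π as it travels, so the wrist camera faces away from the bag, and then stop above the rim cylinder.

```bash
python3 -m creep '0.0097 0.02 0 0 0 0.125 63;0.0097 0.02 0 0 0 0.125 63;0.0097 0.02 0 0 0 0.125 63;0.0097 0.02 0 0 0 0.125 63;0.0097 0.02 0 0 0 0.125 63;0.0097 0.02 0 0 0 0.125 63;0.0097 0.02 0 0 0 0.125 63;0.0097 0.02 0 0 0 0.125 63'
```

```text
time: 0.77
tool_pos: [263.2, -330.0, 292.0]
tcp_rot: [-3.141, -0.001, 1.367]
contact_force: [0.3, -0.4, 0.2]
grip_width: 57.7
finger_force: 0.0
```

```bash
python3 -m creep '0.0097 0.02 0 0 0 0.125 63;0.0097 0.02 0 0 0 0.125 63;0.0097 0.02 0 0 0 0.125 63;0.0097 0.02 0 0 0 0.125 63;0.0097 0.02 0 0 0 0.125 63;0.0097 0.02 0 0 0 0.125 63;0.0097 0.02 0 0 0 0.125 63;0.0097 0.02 0 0 0 0.125 63'
python3 -m creep '0.015 0.0137 0 0 0 0.125 63;0.015 0.0137 0 0 0 0.125 63;0.015 0.0137 0 0 0 0.125 63;0.015 0.0137 0 0 0 0.125 63;0.015 0.0137 0 0 0 0.125 63;0.015 0.0137 0 0 0 0.125 63;0.015 0.0137 0 0 0 0.015 63;0.014 0.0137 0 0 0 0.016 63'
python3 -m creep '0 0 -0.03 0 0 0 63;0 0 -0.03 0 0 0 63;0 0 -0.03 0 0 0 63;0 0 -0.03 0 0 0 63;0 0 0 0 0 0 63'
cat >> h.py <<'E'
def look(name):
    from plant import readout, viewer
    ci=viewer.camera_info("wrist"); o=readout.get_obs(); im=np.ascontiguousarray(viewer.capture("wrist")[:,:,::-1])
    cv2.imwrite(f"{name}_raw.png",im); cv2.imwrite(f"pics/{name}.png",cv2.resize(im,(800,600)))
    np.save(name+"_ci.npy",ci,allow_pickle=True)
    print(np.round(o["tool_pos"],1),np.round(o["tcp_rot"],3)); return im,ci
E
python3 -c "
from h import *; look('w1')"
```

```text
time: 1.43
tool_pos: [340.7, -170.0, 292.1]
tcp_rot: [3.142, -0.0, 2.367]
contact_force: [0.6, 0.6, 0.5]
grip_width: 57.6
finger_force: 0.0
time: 2.1
tool_pos: [460.1, -60.7, 291.9]
tcp_rot: [3.141, -0.001, -3.14]
contact_force: [-0.1, 0.1, -0.5]
grip_width: 58.0
finger_force: 0.0
time: 2.52
tool_pos: [456.6, -60.7, 167.5]
tcp_rot: [3.138, -0.01, -3.141]
contact_force: [-1.5, 0.3, 0.2]
grip_width: 58.0
finger_force: 0.0
[456.6 -60.7 167.5] [ 3.138 -0.01  -3.141]
```

View pics/w1.png

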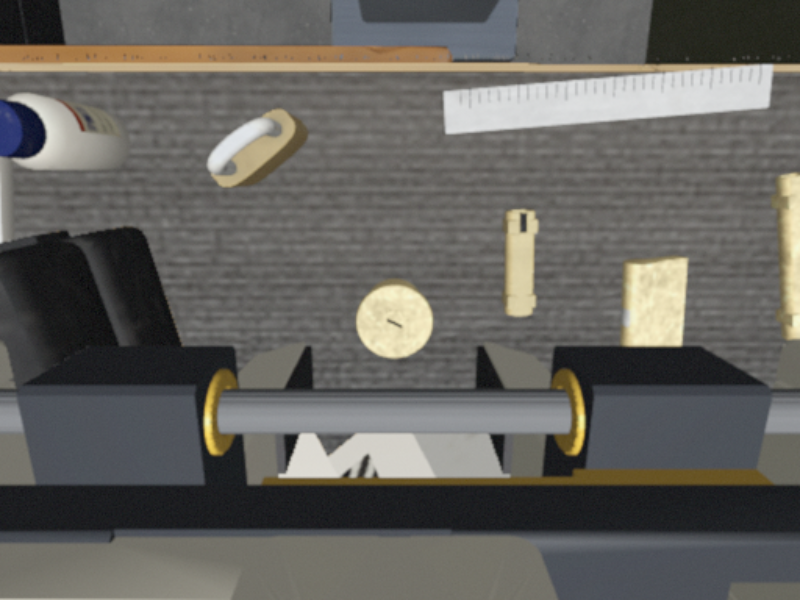

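The wrist picture shows the rim cylinder's top at (395,320), the tube at (520,262), the euro cylinder at (655,302) and a finger on either side. I'll project the rim centre.

Run:
```python
from h import *; from plant import readout
ci=np.load("w1_ci.npy",allow_pickle=True).item(); s=.64
print("rim",proj([[395*s,321*s]],ci,32),"tube ends",proj([[521*s,212*s],[519*s,314*s]],ci,14))
print(ci["origin"],readout.get_obs()["tool_pos"],readout.get_obs()["tcp_rot"])
```

```text
rim [[458.99015269 -60.26936545]] tube ends [[406.64231735   3.86703204]
 [460.68612545   6.3728878 ]]
[387.96777623 -61.74938359 261.0240972 ] [457.94210844 -61.10425757 170.13630352] [ 3.13947565 -0.00657119 -3.14139429]
```

```bash
python3 -m creep '0 0.001 -0.025 0 0 0 63;0 0 -0.025 0 0 0 63;0 0 -0.02 0 0 0 63;0 0 -0.015 0 0 0 63;0 0 -0.009 0 0 0 63;0 0 0 0 0 0 63;0 0 0 0 0 0 63;0 0 0 0 0 0 0'
python3 -m creep '0 0 0 0 0 0 0;0 0 0 0 0 0 0;0 0 0 0 0 0 0;0 0 0 0 0 0 0;0 0 0 0 0 0 0'
```

```text
time: 3.23
tool_pos: [460.5, -60.9, 79.6]
tcp_rot: [-3.141, 0.002, -3.141]
contact_force: [0.4, -0.5, 1.4]
grip_width: 54.3
finger_force: 0.0
time: 3.65
tool_pos: [460.0, -60.7, 78.9]
tcp_rot: [-3.141, 0.001, -3.141]
contact_force: [-0.1, 0.4, 7.2]
grip_width: 36.1
finger_force: 30.0
```

```bash
python3 -m creep '0 0 0.01 0 0 0 0;0 0 0.015 0 0 0 0;0 0 0.02 0 0 0 0;0 0 0.025 0 0 0 0;0 0 0 0 0 0 0;0 0 0 0 0 0 0'
python3 -c "
from h import *; im,ci=look('w2'); cv2.imwrite('pics/w2c.png',cv2.resize(im[150:330,130:400],(810-10,533)))"
```

```text
time: 4.15
tool_pos: [460.1, -60.8, 149.2]
tcp_rot: [-3.141, 0.003, -3.141]
contact_force: [-1.4, -0.4, -1.6]
grip_width: 36.1
finger_force: 30.0
[460.1 -60.8 149.2] [-3.141e+00  3.000e-03 -3.141e+00]
```

View pics/w2c.png

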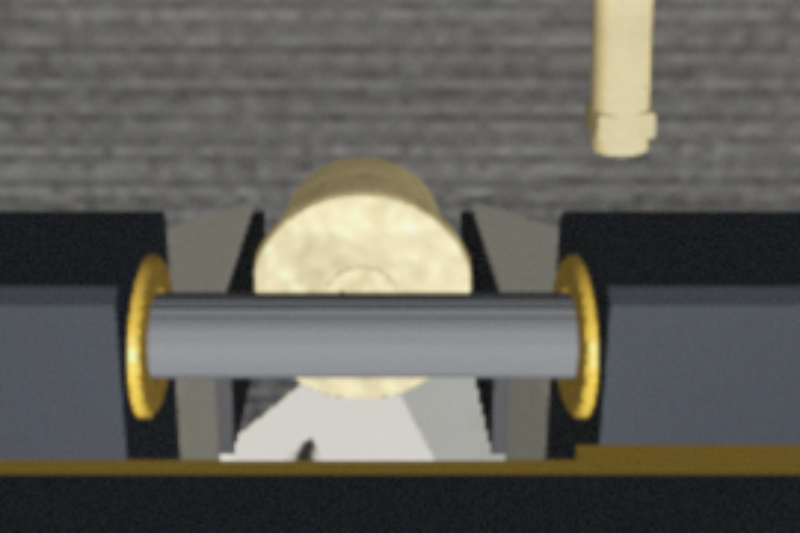

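The rim cylinder is held, upright between the fingers. I'll carry it to above the round tray.

```bash
python3 -m creep '-0.002 0.012 0 0 0 0 0;-0.004 0.024 0 0 0 0 0;-0.005 0.03 0 0 0 0 0;-0.005 0.032 0 0 0 0 0;-0.005 0.032 0 0 0 0 0;-0.005 0.032 0 0 0 0 0;-0.005 0.032 0 0 0 0 0;-0.005 0.032 0 0 0 0 0'
python3 -m creep '-0.005 0.032 0 0 0 0 0;-0.005 0.032 0 0 0 0 0;-0.005 0.032 0 0 0 0 0;-0.005 0.032 0 0 0 0 0;-0.005 0.03 0 0 0 0 0;-0.003 0.018 0 0 0 0 0;-0.001 0.01 0 0 0 0 0;0 0 0 0 0 0 0'
python3 -c "
from h import *; look('w3')"
```

```text
time: 4.87
tool_pos: [421.8, 167.3, 147.1]
tcp_rot: [-3.141, -0.003, -3.141]
contact_force: [1.3, -0.1, -0.8]
grip_width: 36.4
finger_force: 30.0
time: 5.53
tool_pos: [393.2, 353.0, 147.1]
tcp_rot: [-3.141, -0.002, -3.139]
contact_force: [0.4, -0.6, -0.3]
grip_width: 36.5
finger_force: 30.0
[393.2 353.  147.1] [-3.141e+00 -2.000e-03 -3.139e+00]
```

View pics/w3.png

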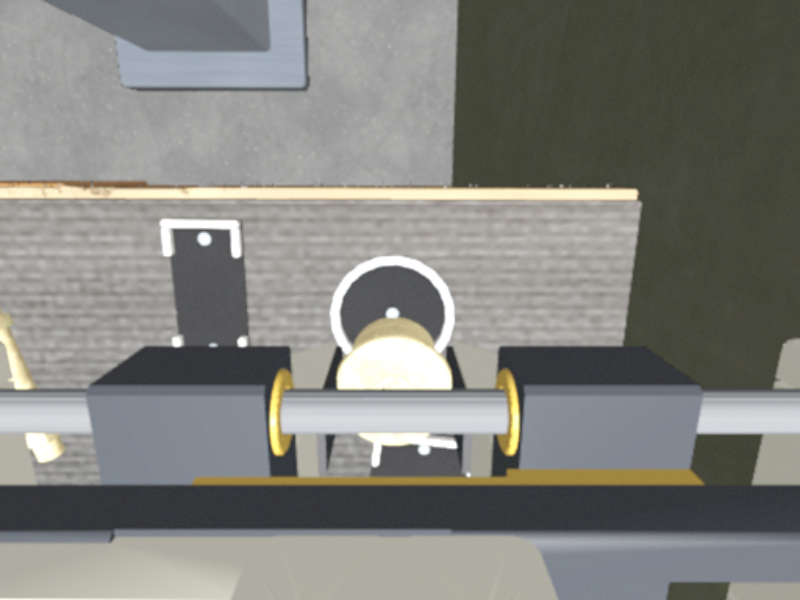

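The picture shows the ring centred at about (392,314), with its centre dot at that same pixel. The part is held at about (394,385).

Run:
```python
from h import *; from plant import readout
ci=np.load("w3_ci.npy",allow_pickle=True).item(); s=.64
print("dot",proj([[392*s,314*s]],ci,3),"ring LR",proj([[331*s,313*s],[454*s,313*s]],ci,9),"ring near",proj([[392*s,257*s]],ci,9))
print("tubeN end dot",proj([[204*s,239*s]],ci,3),"corners",proj([[161*s,220*s],[241*s,222*s]],ci,9))
print(readout.get_obs()["tool_pos"])
```

```text
dot [[395.73084273 351.33152979]] ring LR [[393.48305948 320.70594542]
 [393.28757757 382.490973  ]] ring near [[364.9128818  351.28731916]]
tubeN end dot [[357.25034384 258.17772508]] corners [[347.36665175 240.90295063]
 [348.19792096 279.04806924]]
[393.58914436 351.63809145 147.19297424]
```

```bash
python3 -m creep '0.002 0 -0.02 0 0 0 0;0 0 -0.02 0 0 0 0;0 0 -0.015 0 0 0 0;0 0 -0.007 0 0 0 0;0 0 -0.004 0 0 0 0;0 0 0 0 0 0 0;0 0 0 0 0 0 0'
```

```text
time: 6.17
tool_pos: [397.0, 350.8, 82.7]
tcp_rot: [3.141, 0.001, 3.141]
contact_force: [-0.0, -0.2, -1.6]
grip_width: 36.2
finger_force: 30.0
```

```bash
python3 -m creep '-0.001 0 -0.0015 0 0 0 0;0 0 0 0 0 0 0'
python3 -m creep '0 0 0 0 0 0 48;0 0 0 0 0 0 55;0 0 0 0 0 0 60;0 0 0 0 0 0 60;0 0 0 0 0 0 60;0 0 0.02 0 0 0 60;0 0 0.03 0 0 0 60;0 0 0.03 0 0 0 60'
python3 -c "
from h import *; look('w4')"
```

```text
time: 6.33
tool_pos: [396.5, 351.2, 81.9]
tcp_rot: [3.141, 0.002, -3.142]
contact_force: [1.3, -4.6, 5.2]
grip_width: 36.1
finger_force: 30.0
time: 7.0
tool_pos: [395.0, 351.0, 160.8]
tcp_rot: [-3.14, -0.002, -3.141]
contact_force: [0.0, 0.6, 0.2]
grip_width: 55.2
finger_force: 0.0
[395.  351.  160.8] [-3.140e+00 -2.000e-03 -3.141e+00]
```

View pics/w4.png

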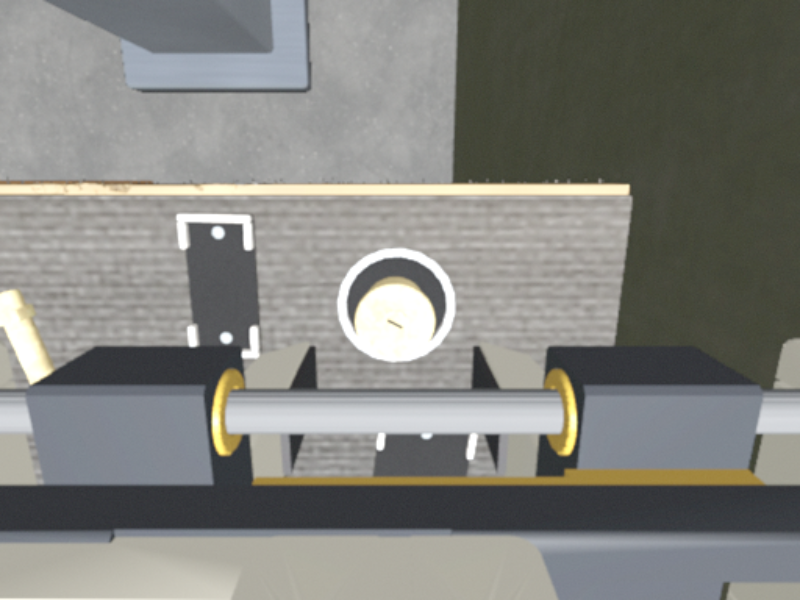

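The rim cylinder is upright inside the ring, with its face at (396,320). The tube tray's dots are at (218,232) and (226,338). Next is the euro cylinder.

```bash
python3 -m creep '0.003 -0.014 0 0 0 0.02 61;0.006 -0.026 0 0 0 0.02 61;0.008 -0.032 0 0 0 0.02 61;0.008 -0.032 0 0 0 0.025 61;0.008 -0.032 0 0 0 0 61;0.008 -0.032 0 0 0 0 61;0.008 -0.032 0 0 0 0 61;0.007 -0.03 0 0 0 0 61'
python3 -m creep '0.006 -0.024 0 0 0 0 61;0.003 -0.012 0 0 0 0 61;0.0006 -0.0044 0 0 0 0 61;0 0 0 0 0 0 61;0 0 0 0 0 0 61'
python3 - <<'E'
from h import *
im,ci=look('w5')
h=cv2.cvtColor(im,cv2.COLOR_BGR2HSV).astype(int)
br=((h[...,2]>130)&(h[...,1]>35)&(h[...,0]>12)&(h[...,0]<40)).astype(np.uint8)
n,l,st,c=cv2.connectedComponentsWithStats(br)
for i in range(1,n):
    if st[i,4]>300: print(st[i],c[i],rect(np.argwhere(l==i)[:,::-1],ci,14))
c5=np.load("w4_ci.npy",allow_pickle=True).item(); s=.64
print("tubeN dots",proj(np.array([[218,232],[226,338]])*s,c5,3))
E
```

```text
time: 7.72
tool_pos: [451.8, 119.7, 160.7]
tcp_rot: [3.142, 0.0, -3.056]
contact_force: [1.0, 0.2, -0.0]
grip_width: 56.0
finger_force: 0.0
time: 8.13
tool_pos: [460.9, 81.4, 160.6]
tcp_rot: [3.141, -0.0, -3.057]
contact_force: [-0.3, 0.6, 0.6]
grip_width: 55.8
finger_force: 0.0
[460.9  81.4 160.6] [ 3.141 -0.    -3.057]
[   0    0  306   35 2926] [109.19685578  14.64559125] (array([335.8,   1.2]), array([ 10.7, 213.9]), 90.0)
[ 324   36  188   23 1002] [415.83832335  47.11077844] (array([339.3, 190.3]), array([  3.8, 137.1]), 90.0)
[ 332  110   26  113 1900] [344.57947368 165.16368421] (array([431.6, 152.7]), array([14.7, 91. ]), 13.6)
[ 148  119   24   72 1372] [160.69752187 154.89067055] (array([433.4,   6.3]), array([16.9, 56.1]), 3.3)
[ 231  160   43   75 2962] [252.21978393 196.03072248] (array([462.,  81.]), array([33.4, 62.6]), 4.7)
tubeN dots [[356.86576223 258.40798031]
 [415.41755093 257.39301591]]
```

View pics/w5.png

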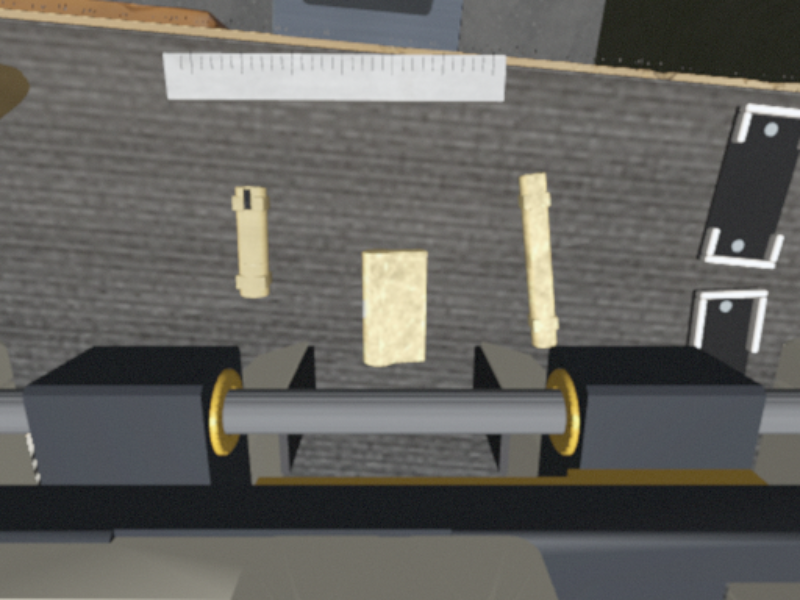

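The profile cylinder is at (395,307), centred between the fingers, and both views agree. I'll descend and grip.

```bash
python3 -m creep '0 0 -0.025 0 0 0 61;0 0 -0.025 0 0 0 61;0 0 -0.02 0 0 0 61;0 0 -0.012 0 0 0 61;0 0 -0.006 0 0 0 61;0 0 -0.0025 0 0 0 61;0 0 0 0 0 0 61;0 0 0 0 0 0 0'
python3 -m creep '0 0 0 0 0 0 0;0 0 0 0 0 0 0;0 0 0 0 0 0 0;0 0 0 0 0 0 0;0 0 0 0 0 0 0;0 0 0 0 0 0 0'
python3 -m creep '0 0 0.01 0 0 0 0;0 0 0.015 0 0 0 0;0 0 0.02 0 0 0 0;0 0 0.025 0 0 0 0;0 0 0 0 0 0 0;0 0 0 0 0 0 0'
```

```text
time: 8.85
tool_pos: [461.5, 81.4, 70.8]
tcp_rot: [3.142, 0.001, -3.056]
contact_force: [0.1, 0.8, -0.3]
grip_width: 52.8
finger_force: 0.0
time: 9.35
tool_pos: [461.5, 81.0, 70.8]
tcp_rot: [3.142, 0.001, -3.056]
contact_force: [-1.1, -0.0, 6.4]
grip_width: 31.6
finger_force: 30.0
time: 9.85
tool_pos: [461.6, 81.0, 141.0]
tcp_rot: [-3.141, 0.003, -3.056]
contact_force: [-0.1, 0.7, -1.2]
grip_width: 31.8
finger_force: 30.0
```

```bash
python3 -m creep '-0.004 0.012 0 0 0 -0.02 0;-0.006 0.024 0 0 0 -0.02 0;-0.006 0.03 0 0 0 -0.02 0;-0.004 0.032 0 0 0 -0.02 0;0 0.032 0 0 0 -0.02 0;0.004 0.032 0 0 0 -0.02 0;0.01 0.032 0 0 0 -0.02 0;0.014 0.03 0 0 0 -0.015 0'
python3 -m creep '0.012 0.021 0 0 0 0 0;0.012 0.016 0 0 0 0 0;0.008 0.010 0 0 0 0 0;0.003 0.005 0 0 0 0 0;0 0 0 0 0 0 0;0 0 0 0 0 0 0'
python3 -c "
from h import *; look('w6')"
```

```text
time: 10.52
tool_pos: [467.7, 306.5, 138.4]
tcp_rot: [-3.14, -0.003, 3.072]
contact_force: [0.9, 0.2, -1.2]
grip_width: 32.3
finger_force: 30.0
time: 11.02
tool_pos: [503.3, 356.3, 138.9]
tcp_rot: [-3.14, -0.002, 3.072]
contact_force: [0.1, 0.0, -0.7]
grip_width: 31.8
finger_force: 30.0
[503.3 356.3 138.9] [-3.140e+00 -2.000e-03  3.072e+00]
```

View pics/w6.png

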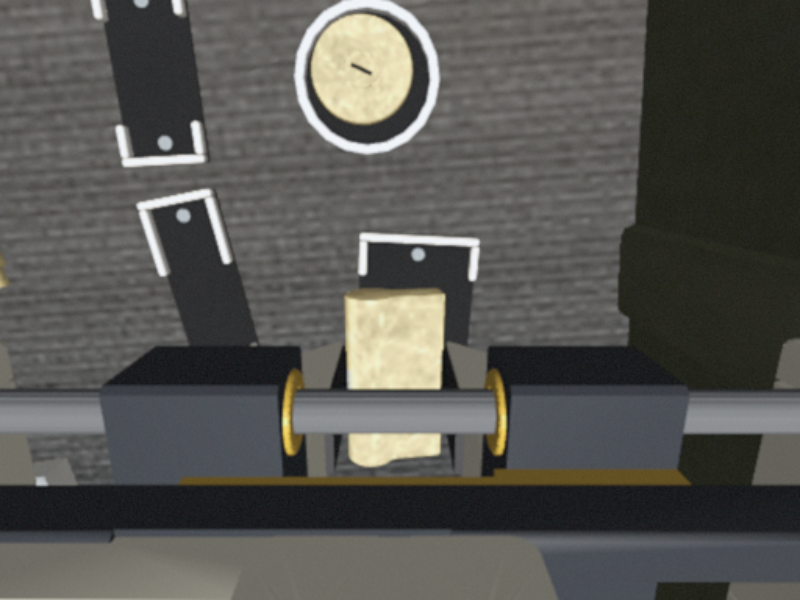

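The rim cylinder sits cleanly inside its ring. The euro tray's near edge is at (360..479,241) with its dot at (418,255), and the held cylinder is at about (395,375).

Run:
```python
from h import *; from plant import readout
ci=np.load("w6_ci.npy",allow_pickle=True).item(); s=.64
print("dot",proj([[418*s,254*s]],ci,3),"corners",proj(np.array([[360,235],[479,240]])*s,ci,9),"foll dot",proj(np.array([[183,215]])*s,ci,3))
# held part: near edge at top face height ~ tcp z-70+17
print("part near corners",proj(np.array([[346,293],[445,291]])*s,ci,86))
print(readout.get_obs()["tool_pos"])
```

```text
dot [[473.92953887 369.18088865]] corners [[462.12059185 342.5902317 ]
 [468.27890662 397.64920368]] foll dot [[447.67196807 259.56495428]]
part near corners [[470.28936437 342.81091753]
 [471.78947205 373.80790297]]
[503.35817322 356.10117771 139.25922947]
```

```bash
python3 -m creep '0.002 0.006 -0.016 0 0 0 0;0 0 -0.018 0 0 0 0;0 0 -0.015 0 0 0 0;0 0 -0.01 0 0 0 0;0 0 -0.005 0 0 0 0;0 0 -0.002 0 0 0 0;0 0 -0.001 0 0 0 0;0 0 0 0 0 0 0'
```

```text
time: 11.73
tool_pos: [506.5, 363.1, 74.0]
tcp_rot: [3.141, 0.001, 3.072]
contact_force: [-0.4, 0.2, -1.2]
grip_width: 32.2
finger_force: 30.0
```

```bash
python3 -m creep '0 0 -0.0005 0 0 0 40;0 0 0 0 0 0 45;0 0 0 0 0 0 50;0 0 0 0 0 0 50;0 0 0 0 0 0 50;0 0 0.02 0 0 0 50;0 0 0.03 0 0 0 50;0 0 0.03 0 0 0 50'
python3 -m creep '-0.02 -0.01 0.01 0 0 0 50;-0.03 -0.02 0 0 0 0 50;-0.03 -0.02 0 0 0 0 50;-0.01 -0.02 0 0 0 0 50;0 0 0 0 0 0 50'
python3 -c "
from h import *; look('w7')"
```

```text
time: 12.4
tool_pos: [505.6, 362.7, 152.8]
tcp_rot: [-3.14, -0.002, 3.072]
contact_force: [0.6, 0.7, -1.0]
grip_width: 45.9
finger_force: 0.0
time: 12.82
tool_pos: [413.1, 290.5, 162.8]
tcp_rot: [-3.139, -0.003, 3.072]
contact_force: [0.1, 0.9, 1.0]
grip_width: 45.6
finger_force: 0.0
[413.1 290.5 162.8] [-3.139e+00 -3.000e-03  3.072e+00]
```

View pics/w7.png

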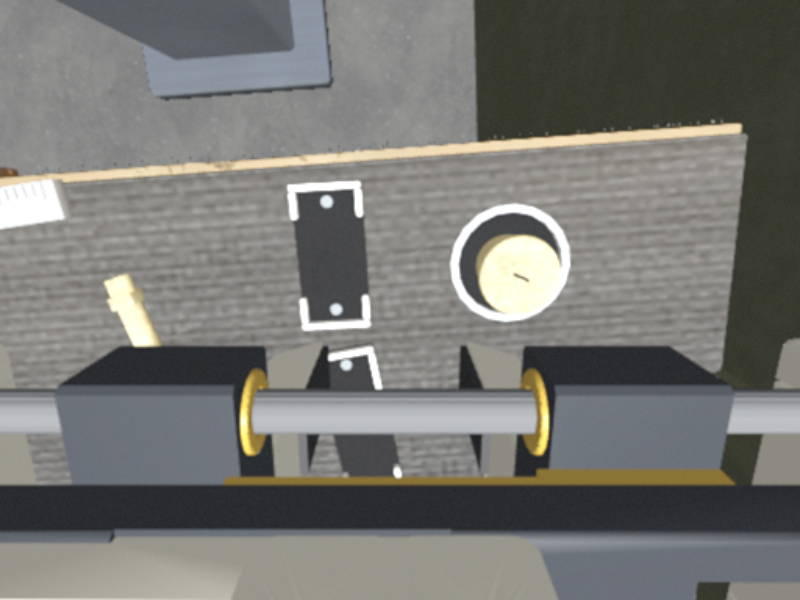

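The rim cylinder is still fine. The euro tray is hidden behind the gripper, so I'll check it with the top camera when the arm is away. Next is the tube.

```bash
python3 -m creep '0.001 -0.014 0 0 0 0.015 43;0.0016 -0.026 0 0 0 0.02 43;0.0016 -0.032 0 0 0 0.02 43;0.0016 -0.032 0 0 0 0.02 43;0.0016 -0.032 0 0 0 0.02 43;0.0016 -0.032 0 0 0 0.02 43;0.0016 -0.032 0 0 0 0 43;0.0017 -0.032 0 0 0 0 43'
python3 -m creep '0.002 -0.028 0 0 0 0 43;0.002 -0.018 0 0 0 0 43;0.001 -0.009 0 0 0 0 43;0 0 0 0 0 0 43;0 0 0 0 0 0 43'
cat >> h.py <<'E'
def brass(im,ci,z,amin=300):
    h=cv2.cvtColor(im,cv2.COLOR_BGR2HSV).astype(int)
    br=((h[...,2]>130)&(h[...,1]>35)&(h[...,0]>12)&(h[...,0]<40)).astype(np.uint8)
    n,l,st,c=cv2.connectedComponentsWithStats(br)
    for i in range(1,n):
        if st[i,4]>amin: print(st[i],rect(np.argwhere(l==i)[:,::-1],ci,z))
E
python3 - <<'E'
from h import *; from plant import viewer
im,ci=look('w8'); brass(im,ci,14)
t=viewer.capture("top")[:,:,::-1]; cv2.imwrite("pics/top1.png",cv2.resize(np.ascontiguousarray(t[190:300,90:380]),(800,303),interpolation=cv2.INTER_CUBIC))
E
```

```text
time: 13.53
tool_pos: [429.8, 59.7, 163.0]
tcp_rot: [3.142, 0.002, -3.096]
contact_force: [1.3, -0.2, -0.5]
grip_width: 39.7
finger_force: 0.0
time: 13.95
tool_pos: [434.0, 6.3, 162.7]
tcp_rot: [3.141, 0.0, -3.097]
contact_force: [0.5, -0.2, 0.4]
grip_width: 39.6
finger_force: 0.0
[434.    6.3 162.7] [ 3.141  0.    -3.097]
[   0   41  512   45 6236] (array([332.9,   6. ]), array([ 14.2, 377.9]), 89.9)
[ 45  93  52  49 973] (array([ 378.9, -136.5]), array([17.7, 50.2]), 132.5)
[ 414  144   28   93 1518] (array([424.9, 148.7]), array([18.8, 80.8]), 13.6)
[ 243  159   20   70 1263] (array([432.7,   5.9]), array([15.2, 58.6]), 2.1)
[166 239  11  53 337] (array([500.1, -62.7]), array([ 8.6, 50.3]), 1.1)
```

View pics/top1.png

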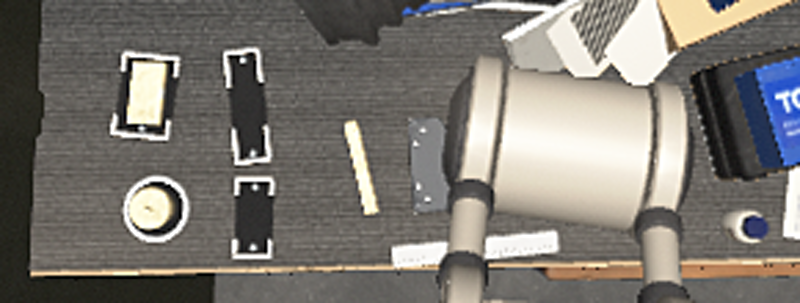

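The euro cylinder at (146,92) and the rim cylinder at (153,210) lie inside their trays. The tube is centred under the fingers, so I'll grip it.

```bash
python3 -m creep '0 0 -0.025 0 0 0 43;0 0 -0.025 0 0 0 43;0 0 -0.02 0 0 0 43;0 0 -0.013 0 0 0 43;0 0 -0.007 0 0 0 43;0 0 -0.0035 0 0 0 43;0 0 0 0 0 0 43;0 0 0 0 0 0 0'
python3 -m creep '0 0 0 0 0 0 0;0 0 0 0 0 0 0;0 0 0 0 0 0 0;0 0 0 0 0 0 0;0 0 0 0 0 0 0;0 0 0 0 0 0 0'
python3 -m creep '0 0 0.01 0 0 0 0;0 0 0.015 0 0 0 0;0 0 0.02 0 0 0 0;0 0 0.025 0 0 0 0;0 0 0 0 0 0 0;0 0 0 0 0 0 0'
```

```text
time: 14.72
tool_pos: [433.8, 6.3, 69.7]
tcp_rot: [-3.142, 0.001, -3.096]
contact_force: [-0.2, 0.8, 0.4]
grip_width: 36.2
finger_force: 0.0
time: 15.22
tool_pos: [433.8, 5.9, 69.7]
tcp_rot: [-3.142, 0.001, -3.097]
contact_force: [-0.8, 0.9, 6.7]
grip_width: 14.4
finger_force: 30.0
time: 15.72
tool_pos: [434.0, 5.9, 140.1]
tcp_rot: [-3.141, 0.003, -3.096]
contact_force: [0.0, -0.1, -1.1]
grip_width: 14.3
finger_force: 30.0
```

```bash
python3 -m creep '-0.002 0.012 0 0 0 -0.01 0;-0.004 0.024 0 0 0 -0.01 0;-0.005 0.03 0 0 0 -0.01 0;-0.006 0.032 0 0 0 -0.01 0;-0.006 0.032 0 0 0 -0.01 0;-0.006 0.032 0 0 0 -0.013 0;-0.006 0.032 0 0 0 0 0;-0.005 0.028 0 0 0 0 0'
python3 -m creep '-0.004 0.018 0 0 0 0 0;-0.0025 0.009 0 0 0 0 0;-0.001 0.003 0 0 0 0 0;0 0 0 0 0 0 0;0 0 0 0 0 0 0'
python3 -c "
from h import *; look('w9')"
```

```text
time: 16.38
tool_pos: [392.1, 229.5, 138.0]
tcp_rot: [-3.141, -0.002, 3.124]
contact_force: [1.1, -0.1, -0.4]
grip_width: 14.7
finger_force: 30.0
time: 16.8
tool_pos: [385.9, 257.1, 138.8]
tcp_rot: [-3.141, -0.001, 3.123]
contact_force: [0.8, -0.5, 0.3]
grip_width: 14.2
finger_force: 30.0
[385.9 257.1 138.8] [-3.141e+00 -1.000e-03  3.123e+00]
```

View pics/w9.png

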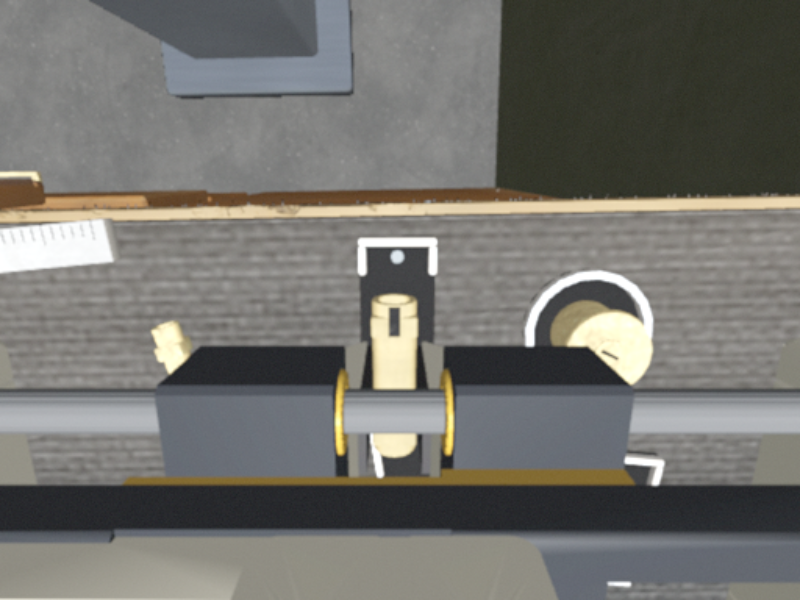

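The tray is aligned under the tube: tray dot (397,257), tube at column 395. I'll lower and release.

```bash
python3 -m creep '0 0.0005 -0.016 0 0 0 0;0 0 -0.018 0 0 0 0;0 0 -0.015 0 0 0 0;0 0 -0.009 0 0 0 0;0 0 -0.005 0 0 0 0;0 0 -0.002 0 0 0 0;0 0 -0.001 0 0 0 0;0 0 0 0 0 0 0'
python3 -m creep '0 0 -0.0005 0 0 0 20;0 0 0 0 0 0 25;0 0 0 0 0 0 30;0 0 0 0 0 0 30;0 0 0 0 0 0 30;0 0 0.02 0 0 0 30;0 0 0.03 0 0 0 30;0 0 0.03 0 0 0 30'
```

```text
time: 17.52
tool_pos: [386.3, 258.5, 73.6]
tcp_rot: [3.141, 0.001, 3.124]
contact_force: [-0.3, -1.0, -0.8]
grip_width: 14.8
finger_force: 30.0
time: 18.18
tool_pos: [385.3, 258.2, 153.2]
tcp_rot: [-3.141, -0.002, 3.124]
contact_force: [0.6, -0.4, 0.1]
grip_width: 27.4
finger_force: 0.0
```

```bash
python3 -m creep '0.005 -0.012 0 0 0 0.04 38;0.01 -0.023 0 0 0 0.05 38;0.012 -0.028 0 0 0 0.06 38;0.01 -0.024 0 0 0 0.06 38;0.006 -0.013 0 0 0 0.044 38;0.0025 -0.005 0 0 0 0 38;0 0 0 0 0 0 38;0 0 0 0 0 0 38'
python3 - <<'E'
from h import *; im,ci=look('w10'); brass(im,ci,12)
E
```

```text
time: 18.85
tool_pos: [431.2, 153.8, 152.7]
tcp_rot: [3.141, -0.0, -2.907]
contact_force: [-0.3, 0.2, 0.2]
grip_width: 34.6
finger_force: 0.0
[431.2 153.8 152.7] [ 3.141 -0.    -2.907]
[   0    0  512  139 3809] (array([333.1, 143.6]), array([ 13. , 376.7]), 89.9)
[ 376  138   45   73 1407] (array([386.7, 259.7]), array([18.4, 57. ]), 179.4)
[ 244  141   18  108 1776] (array([429.6, 153.1]), array([13.2, 88. ]), 13.2)
[453 298  30  13 301] (array([480.4, 359.3]), array([12. , 25.6]), 103.4)
```

The follower is centred within 1 mm and the tube lies in its tray.

```bash
python3 -m creep '0 0 -0.025 0 0 0 38;0 0 -0.022 0 0 0 38;0 0 -0.018 0 0 0 38;0 0 -0.011 0 0 0 38;0 0 -0.006 0 0 0 38;0 0 -0.0022 0 0 0 38;0 0 0 0 0 0 38;0 0 0 0 0 0 0'
python3 -m creep '0 0 0 0 0 0 0;0 0 0 0 0 0 0;0 0 0 0 0 0 0;0 0 0 0 0 0 0;0 0 0 0 0 0 0;0 0 0 0 0 0 0'
python3 -m creep '0 0 0.01 0 0 0 0;0 0 0.015 0 0 0 0;0 0 0.02 0 0 0 0;0 0 0.025 0 0 0 0;0 0 0 0 0 0 0;0 0 0 0 0 0 0'
```

```text
time: 19.57
tool_pos: [431.7, 153.9, 69.1]
tcp_rot: [3.142, 0.001, -2.905]
contact_force: [-0.9, -0.4, -0.0]
grip_width: 31.2
finger_force: 0.0
time: 20.07
tool_pos: [431.7, 153.6, 69.1]
tcp_rot: [3.141, 0.001, -2.906]
contact_force: [-1.2, 0.1, 5.9]
grip_width: 12.7
finger_force: 30.0
time: 20.57
tool_pos: [432.0, 153.5, 139.4]
tcp_rot: [-3.141, 0.003, -2.905]
contact_force: [-0.1, -0.7, -0.7]
grip_width: 12.3
finger_force: 30.0
```

```bash
python3 -m creep '0 0.012 0 0 0 -0.02 0;0.002 0.022 0 0 0 -0.02 0;0.004 0.026 0 0 0 -0.02 0;0.008 0.022 0 0 0 -0.02 0;0.012 0.014 0 0 0 -0.02 0;0.014 0.009 0 0 0 -0.012 0;0.013 0.005 0 0 0 0 0;0.009 0.0017 0 0 0 0 0'
python3 -m creep '0 0 0 0 0 0 0;0 0 0 0 0 0 0'
python3 -c "
from h import *; look('w11')"
```

```text
time: 21.23
tool_pos: [493.8, 265.9, 136.8]
tcp_rot: [-3.141, -0.002, -3.017]
contact_force: [0.0, 0.3, -0.8]
grip_width: 12.5
finger_force: 30.0
time: 21.4
tool_pos: [492.7, 264.8, 137.0]
tcp_rot: [-3.141, -0.003, -3.018]
contact_force: [-0.9, -0.5, -0.1]
grip_width: 12.1
finger_force: 30.0
[492.7 264.8 137. ] [-3.141e+00 -3.000e-03 -3.018e+00]
```

View pics/w11.png

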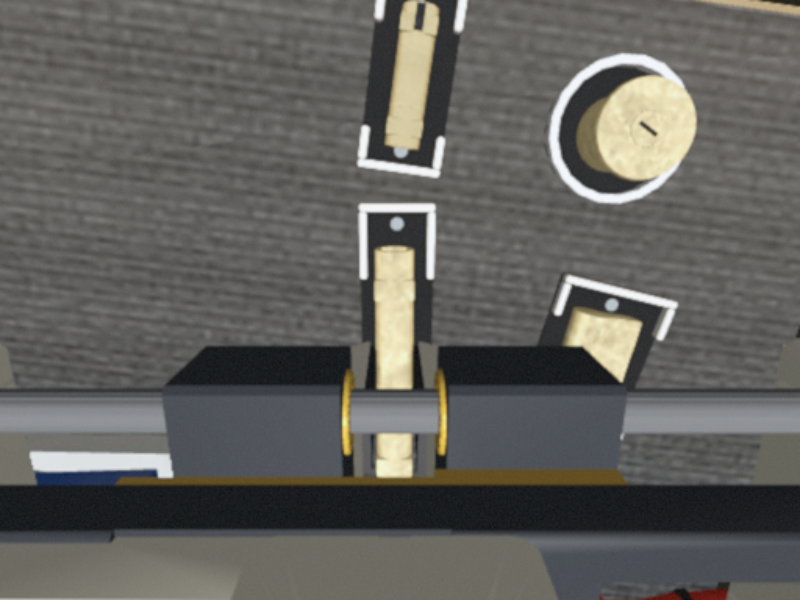

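The follower is aligned with its tray: tray dot (397,224), rod at column 395. The other three parts sit in place. I'll lower and release.

```bash
python3 -m creep '0.001 0 -0.016 0 0 0 0;0 0 -0.018 0 0 0 0;0 0 -0.015 0 0 0 0;0 0 -0.009 0 0 0 0;0 0 -0.005 0 0 0 0;0 0 -0.002 0 0 0 0;0 0 -0.001 0 0 0 0;0 0 0 0 0 0 0'
python3 -m creep '0 0 -0.0005 0 0 0 20;0 0 0 0 0 0 25;0 0 0 0 0 0 30;0 0 0 0 0 0 30;0 0 0 0 0 0 30;0 0 0.02 0 0 0 30;0 0 0.03 0 0 0 30;0 0 0.03 0 0 0 30'
python3 -m creep '0 0 0.02 0 0 0 30;-0.02 -0.03 0.01 0 0 0 30;-0.02 -0.035 0 0 0 0 30;-0.02 -0.035 0 0 0 0 30;-0.01 -0.035 0 0 0 0 30;0 -0.035 0 0 0 0 30;0 -0.035 0 0 0 0 30;0 -0.035 0 0 0 0 30'
python3 -m creep '0 -0.035 0 0 0 0 30;0 -0.03 0 0 0 0 30;0 -0.02 0 0 0 0 30;0 -0.01 0 0 0 0 30;0 0 0 0 0 0 30;0 0 0 0 0 0 30'
python3 - <<'E'
from h import *; from plant import viewer
t=np.ascontiguousarray(viewer.capture("top")[:,:,::-1]); ci=viewer.camera_info("top"); brass(t,ci,17,60)
cv2.imwrite("pics/top2.png",cv2.resize(t[195:300,100:240],(800,600),interpolation=cv2.INTER_CUBIC))
E
```

```text
time: 22.12
tool_pos: [494.7, 265.3, 73.0]
tcp_rot: [3.141, 0.001, -3.017]
contact_force: [0.3, 0.4, -0.2]
grip_width: 12.4
finger_force: 30.0
time: 22.78
tool_pos: [493.9, 264.9, 152.3]
tcp_rot: [-3.141, -0.002, -3.017]
contact_force: [0.1, -0.2, 0.6]
grip_width: 27.4
finger_force: 0.0
time: 23.45
tool_pos: [424.0, 23.8, 182.5]
tcp_rot: [-3.141, 0.001, -3.017]
contact_force: [1.7, 0.1, -1.1]
grip_width: 27.4
finger_force: 0.0
time: 23.95
tool_pos: [424.3, -69.5, 182.0]
tcp_rot: [3.141, -0.0, -3.019]
contact_force: [0.5, -0.1, 0.1]
grip_width: 27.5
finger_force: 0.0
[ 0 37 73 65 73] (array([953.4, 680.9]), array([  2.1, 295. ]), 47.8)
[447  49  33  10 135] (array([ 985.3, -561.4]), array([23. , 99.8]), 104.8)
[213  59 164   1 164] (array([979. , -63.8]), array([  0. , 475.4]), 89.6)
[ 314  151   74   59 1179] (array([ 633.4, -202.5]), array([142., 176.]), 112.0)
[468 155  11  11  74] (array([ 670.9, -554.1]), array([28.3, 31.2]), 173.7)
[481 154  10  13  80] (array([ 670.3, -589.5]), array([25.4, 36.9]), 173.4)
[469 188  10  12  71] (array([ 575.5, -544.5]), array([25.9, 30.8]), 179.
[... 223 characters left out ...]
, 31. ]), 174.0)
[375 231  22  49 200] (array([ 411.3, -292.4]), array([ 39. , 125.8]), 163.4)
[140 258  13  15  68] (array([399.1, 350.1]), array([28.9, 35.9]), 45.6)
[178 258   7  22 114] (array([385.3, 257.8]), array([15.9, 54.4]), 179.1)
[302 262  15  22 242] (array([370.9, -80.8]), array([33.2, 53.5]), 169.0)
[388 281 124  22 872] (array([ 313.1, -453.7]), array([ 52.2, 331.2]), 90.0)
[314 283  55   8 303] (array([ 331.5, -163.9]), array([ 18. , 142.7]), 89.0)
[101 285 196   6 392] (array([335.5, 209.6]), array([ 12.8, 509.4]), 89.0)
[373 285  13  23 258] (array([ 306., -263.]), array([31.8, 55.7]), 176.1)
[ 288  289  113   95 5397] (array([ 177.6, -164.6]), array([221.2, 271. ]), 70.3)
```

View pics/top2.png

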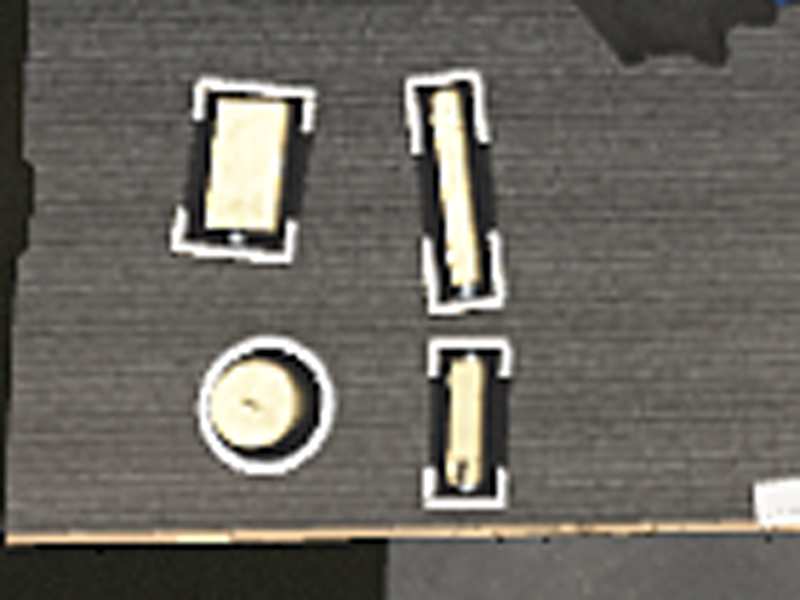

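The last picture shows all four parts lying flat inside their lips: euro (245,165), follower (457,190), rim (255,403) and tube (465,420). The arm is clear, so I'll hand in.

```bash
python3 -c "
from plant import order; print(order.close_job())"
```

```text
the job is handed in; nothing more can be done
None
```

All four brass parts are in their trays, inside the lips by the last top view, and the job was handed in at about 24 s of the 115 s allowed; the padlock and bottle were not touched.

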